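# Square up a tailpiece blank and clamp it in the planing board

## Task

Slide the tailpiece blank along the squaring board, without lifting it, until it is fully home in the corner, flush against both battens. Then take it by its long sides at the middle of its length, where the finger gap is, lift it straight up, lay it flat and straight on the planing board, centred between the stop and the dog, and let go of it. Finally swing the cam lever fully over to its end stop so that the dog clamps the blank, and leave the other tools where they are.

Things in the scene. Friction and masses are not known exactly. Their poses are not given: they have to be found in the camera images.
- blank: The tailpiece blank: a flat dark hardwood block 45 x 120 x 14 mm (its x, y, z), 60 to 120 g, loose, with a pale pencilled outline on top. Origin at the centre of its underside, x across its width, y along its length, z up. It starts lying flat and askew on the squaring board.
- board: Squaring board: plywood 190 x 210 x 12 mm (x, y, z), fixed. Origin at the centre of its underside; the blank lies on its top, z = 12 mm. Two fixed battens 10 mm high make a right-angle corner at its far left (+x, +y). With the blank home in the corner, its long side on the side batten and an end on the end batten, its origin is at x 42.5, y 25, z 12 mm and its axes are parallel to the board's.
- corner (a point): Inner corner of the battens, on the board's top (board x 65, y 85, z 12 mm; same axes). Side batten: face in this point's plane x = 0, facing -x, 22 mm thick, in two pieces, y -165 to -88 and -32 to -6 mm; the 56 mm finger gap between them falls at mid-length of a blank in the corner. End batten: face in the plane y = 0, facing -y, 20 mm thick, x -95 to +22 mm.
- home (a point): Where the blank's origin lies when it is fully home in the corner of the squaring board (board x 42.5, y 25, z 12 mm; axes parallel to the board's and then to the blank's).
- vise: Planing board: light beech slab, fixed, that holds a blank by its ends between a steel stop (+y) and a sliding dog (-y). Origin at its underside; slab x -65 to 65, y -165 to 105, z 0 to 20 mm (z 20 = bed). The blank is laid with its length along y, centred at x = 0 and midway between the faces of stop and dog (y about 0), which are 131 mm apart with the lever at 0 and 129 mm at 0.25 rad.
- stop: Fixed steel end stop, 40 x 26 x 10 mm (x, y, z), so its top is 4 mm lower than the blank's. Origin at the middle of the lower edge of its working face, which is the plane y = +65.5 mm of the planing board and faces -y.
- dog: Sliding steel dog 40 x 31 x 10 mm (x, y, z) with a springy cork face. Origin at the middle of the lower edge of that face, which faces +y and is at y = -65.5 mm of the planing board with the lever at 0. Only the lever moves it, 8.6 mm per rad towards +y: by 1.3 rad it has pushed the blank against the stop (blank's origin at y = +5.5 mm); then it presses it with up to about 15 N.
- cam_lever (a joint): Angle of the cam lever, rad: 0 = open, the lever points along the planing board's -y; it grows clockwise seen from above to 1.6 = end stop, clamped, the lever points along the planing board's -x. Starts between 0 and 0.25. It turns stiffly (about 4 to 6 N at the knob) and stays where it is left.
- cam_pivot (a point): A point on the vertical axis of the cam lever, at the level of the bed (x = 0, y = -117.7, z = 20 mm of the planing board). Axes parallel to the planing board's.
- lever_knob (a point): The centre of the upright wooden knob of the cam lever, 85 mm from the pivot axis, 56 mm above the bench. The knob is round, 24 mm in diameter, and stands from 40 to 72 mm above the bench; the flat steel lever, 16 mm wide, runs below it from the cam.
- gouge: Bystander: carving gouge with ball-ended wooden handle, 175 mm long, lying on the bench. Origin at its middle, underneath.
- chisel: Bystander: chisel with a straight wooden handle, 220 mm long, lying on the bench. Origin at its middle, underneath.
- block_plane: Bystander: small steel block plane, 155 x 50 x 40 mm, standing on the bench. Origin at the centre of its sole.
- jar: Bystander: amber glass jar with a steel lid, 56 mm in diameter and 75 mm high, standing on the bench. Origin at the centre of its base.
Not all that is in view belongs to the job. Of the things that look like the blank, the larger one is meant.

How it is judged (in metres and radians):
On the way, in this order (a step that is already met when the one before it is completed fails the run):
1. the blank lies flat in the corner of the squaring board, against both battens (within 2.5 mm of each and square to them within 0.035 rad) (x of blank in the frame of board between 0.04 and 0.045 m and y of blank in the frame of board between 0.0225 and 0.0275 m and z of blank in the frame of board below 0.0145 m and angle between the y axis of blank and the y axis of board, either way round below 0.035 rad and angle between blank's own z axis and vertical below 0.05 rad), for 0.2 s.
2. the blank is held by the fingers within 12 mm of the middle of its length and lifted 25 mm or more, level (contact force between the fingers and blank above 1 N and y of the grasp point in the frame of blank between -0.012 and 0.012 m and height (world z) of blank above 0.037 m and angle between blank's own z axis and vertical below 0.25 rad), for 0.1 s.
3. the blank lies on the bed of the planing board between stop and dog, flat, straight and centred, let go, with the lever still open (x of blank in the frame of vise between -0.006 and 0.006 m and y of blank in the frame of vise between -0.008 and 0.008 m and z of blank in the frame of vise below 0.0225 m and angle between blank's own z axis and vertical below 0.05 rad and angle between the y axis of blank and the y axis of vise, either way round below 0.06 rad and contact force between the fingers and blank below 0.1 N and value of joint cam_lever below 0.6 rad), for 0.2 s.
At the end, for the whole second after the job is handed in: The cam lever stands at its end stop (beyond 1.45 rad); the blank is pressed between stop and dog (over 3 N at each end), flat on the bed, centred across them within 6 mm and straight within 0.06 rad, at rest and released (value of joint cam_lever above 1.45 rad and contact force between each of stop, dog and blank above 3 N and x of blank in the frame of vise between -0.006 and 0.006 m and z of blank in the frame of vise below 0.0225 m and angle between blank's own z axis and vertical below 0.05 rad and angle between the y axis of blank and the y axis of vise, either way round below 0.06 rad and linear speed of blank below 0.02 m/s and contact force between the fingers and blank below 0.1 N); the robot touches nothing.
It fails at once if the blank is dropped: out of the fingers more than 25 mm above the planing board's bed (height (world z) of blank above 0.045 m and contact force between the fingers and blank below 0.01 N).
It fails at once if a bystander tool or the jar is moved more than 20 mm (distance of any of gouge, chisel, block_plane, jar from where it was at the start of the episode above 0.02 m).
It fails at once if the blank is lifted off the squaring board anywhere but in its corner (raised 8 to 20 mm over the board while more than 30 mm away from home) (z of blank in the frame of board between 0.02 and 0.032 m and horizontal distance between blank and home above 0.03 m and x of blank in the frame of board between -0.095 and 0.095 m and y of blank in the frame of board between -0.105 and 0.105 m).
It also fails if it takes over 61 s, if anything falls off the work surface, if the arm or the gripper's body presses on something with over 40 N, if the wrist force passes 120 N, or if a joint passes its speed limit or range.

## Robot

A 6-joint arm with a two-finger parallel gripper is mounted at the origin on the work surface. World frame = base frame: x ahead of the robot, y to its left, z up, the work surface at z = 0. Lengths are in m, angles in degrees, forces in N, time in s.
With the tool pointing down it reaches from about 0.25 to 0.725 m from the base axis. Payload 9.7 kg.
Tool frame: the origin (TCP) lies between the finger pads; the fingertips stand 22 mm ahead of it and the grasp point (between the pads) lies 3 mm ahead of it; z points along the fingers, y is the line along which they close (so a half turn about z gives the same grasp; the last joint's range is limited). The gripper opens to 85 mm and grips with 20 to 120 N. Pads are 22 mm wide; open, the fingers measure 114 mm over their backs; the gripper's body (76 mm by 85 mm) begins 54 mm behind the grasp point. The pads swing forward as they close: fully open they stand 13 mm farther back than shut.
Start: joints at [-63.484, 4.979, 10.078, 95.1, 0, 90], TCP at [0.246, -0.492, 0.253] pointing down, gripper open.
Joint ranges: [-179.16, 179.16], [-48.56, 103.87], [-65.8, 70.77], [-126.05, 130.52], [-82.76, 87.17], [-180, 180]. Speed limits (degrees/s): [127.2, 127.2, 147.25, 180, 180, 180].

## Interface

Orientations are given as [roll, pitch, yaw] about the fixed x, y, z axes, in that order (R = Rz(yaw) Ry(pitch) Rx(roll)).
In Python, from workcell import bot, viewer, finder gives the robot as it stands.
- The arm moves only by the tool move_arm, never from a script. Its arguments are lists of equal length, an entry for each row: "offset": the shift along the tool's x, y, z in cm, a list of three; "twist": the turn, a rotation vector about the tool's x, y, z in rad, a list of three; "grip": the opening, from 0 (shut) to 1 (fully open). In form: {"offset": [[x, y, z], ...], "twist": [[ax, ay, az], ...], "grip": [grip, ...]}. A call has 1 to 5 rows; each row shifts and turns the commanded pose from where the row before left it, along the tool's axes as they then stand; what a row does not reach is not made up. A row lasts 1/10 s, in which the tool goes at most 50 mm and 8.59 degrees, less where a joint would pass 70% of its speed; a pose out of reach is approached as far as the arm can. A call is refused whole if a number of a shift passes 5 or a number of a turn 0.15, either way. A call with a gripper value outside its range is refused whole. The fingers move at their own pace and stop on an object; "force" is the grip in N (left out, the last holds). Time passes only in rows, so rows that do not move let the fingers close. It gives the time, the measured TCP pose, the force, the opening and the grip force at its end, in the units of the state.
- bot.get_obs(): the state, without advancing time (a new reading comes with each control period).
- viewer.camera(name): name is "scene" or "side" or "wrist"; returns a dict with "color" (400x640x3 uint8, red, green, blue), "depth" (400x640 float32, m along the optical axis (not along the pixel's ray), 0 where there is no reading), "vfov" (degrees; the focal length in pixels is half the picture's height over the tangent of half this angle, whatever the lens; pixels are square), "cx", "cy" (the principal point, pixels), "position" and "attitude" of the camera in the world; the wrist camera has in their place "tool_from_camera" (4x4, takes a point from camera to tool coordinates, whose origin is the TCP and whose axes are the flange's). Camera axes: x right, y down, z forward; pixel columns grow to the right and rows downward; lengths in m; the calibration is good to about 2 mm. A picture is of the moment at which its call begins: read the wrist's pose just before it.
- bot.job_done(): hands the job in; it is judged then, once.
Trained networks look in a picture, given as the dict that the camera call returned (one of the last four; its "shot" number tells which), for a name from the list of things; names that differ only in an ending like _2 or _b are one class to them, and where a whole thing is asked for, a point or a joint stands for the part that bears it (a point fixed in the world has none). Each returns a list of dicts, best first, with "p" (0 to 1); they miss things now and then, are a little off and sometimes report something else, mostly with a low value. They report only what shows in the picture. A call takes as long as a camera call. They do not tell look-alikes from the thing itself.
- finder.boxes_of(picture, thing): "position" ([column, row] in pixels, amid what is visible of it).
- finder.pinpoint(picture, thing): "position" ([column, row] in pixels: a listed point, or the origin of a listed thing).
The state is a dict: "time": time; "q": joint angles; "qd": joint speeds; "joint_efforts": joint torques, N m; "ee_pos": TCP position; "tcp_rot": TCP orientation; "wrist_force": force on the tool from outside, world axes, zero at the start; "torque": the same for the moment, N m; "opening": finger opening in m; "grasp_force": force on a finger pad.
Only numpy, scipy, OpenCV 4.12 (cv2) and the standard library are available. Lean on these libraries where they do the work, as an engineer would, in place of code of your own. Each camera call takes 0.05 s, during which the arm holds its last target. There are 200 camera calls.

## Working session

There is one attempt and no reset: what is moved stays moved. The work goes in short steps, Python scripts to look and compute and a tool call to move; the robot and the scene stay as the last step left them, time stands still between calls to the robot, and variables do not carry over. Pictures are saved under pics/ and viewed, at most 10 in all, crops included, and the job is handed in when it is done.

Besides the shell and the picture viewer there is one more tool, called after "Call:" as a command line: name --argument value ..., lists and objects as JSON in quotes. move_arm: Moves the arm, as the interface text tells. Its arguments: {"type":"object","properties":{"offset":{"type":"array","items":{"type":"array","items":{"type":"number"}}},"twist":{"type":"array","items":{"type":"array","items":{"type":"number"}}},"grip":{"type":"array","items":{"type":"number"}},"force":{"type":"number"}},"required":["offset","twist","grip"]}

```bash
mkdir -p pics; cat > h.py <<'E'
import numpy as np, cv2
from scipy.spatial.transform import Rotation as R
from workcell import bot, viewer, finder
def save(p,name,crop=None,s=1):
    im=p["color"][:,:,::-1]
    if crop: im=im[crop[1]:crop[3],crop[0]:crop[2]]
    cv2.imwrite("pics/"+name,cv2.resize(im,None,fx=s,fy=s,interpolation=cv2.INTER_CUBIC))
def toolT(o):
    T=np.eye(4);T[:3,:3]=R.from_euler("xyz",o["tcp_rot"],degrees=True).as_matrix();T[:3,3]=o["ee_pos"];return T
def camT(p,o=None):
    if "tool_from_camera" in p: return toolT(o)@np.array(p["tool_from_camera"])
    T=np.eye(4);a=np.array(p["attitude"])
    T[:3,:3]=a if a.shape==(3,3) else R.from_euler("xyz",a,degrees=True).as_matrix();T[:3,3]=p["position"];return T
def ray(p,T,uv):
    f=p["color"].shape[0]/2/np.tan(np.radians(p["vfov"])/2)
    return T[:3,:3]@np.array([(uv[0]-p["cx"])/f,(uv[1]-p["cy"])/f,1.])
def atz(p,T,uv,z):
    d=ray(p,T,uv);return T[:3,3]+d*(z-T[2,3])/d[2]
def cloud(p,T):
    d=p["depth"];f=d.shape[0]/2/np.tan(np.radians(p["vfov"])/2)
    v,u=np.mgrid[:d.shape[0],:d.shape[1]]
    P=np.stack([(u-p["cx"])/f*d,(v-p["cy"])/f*d,d],-1)
    return P@T[:3,:3].T+T[:3,3]
E
python3 - <<'E'
from h import *
o=bot.get_obs();print(o)
for n in("scene","side"):
    p=viewer.camera(n);save(p,n+"1.png");T=camT(p)
    print({k:p[k] for k in p if k not in("color","depth")})
    for t in("blank","board","corner","home","vise","stop","dog","cam_pivot","lever_knob","gouge","chisel","block_plane","jar"):
        print(n,t,[(np.round(r["position"],1).tolist(),round(r["p"],2)) for r in finder.pinpoint(p,t)[:3]])
E
```

```text
{'time': 0.0, 'q': array([-6.34852171e+01,  5.00932483e+00,  1.00326973e+01,  9.50987119e+01,
       -1.85788535e-03,  8.99994417e+01]), 'qd': array([ 0.05049222,  0.06882134,  0.0309169 , -0.00050804,  0.04236182,
       -0.01049403]), 'joint_efforts': array([-1.12375608e-03, -5.20392466e+01,  4.64807224e+01,  1.61880342e-02,
       -1.95975485e-05,  1.75677354e-05]), 'ee_pos': array([ 0.24543574, -0.49196914,  0.25258434]), 'tcp_rot': array([-1.79924661e+02,  1.85714960e-03,  2.65153436e+01]), 'wrist_force': array([ 0.48891964, -0.26732514, -0.61891269]), 'torque': array([ 0.02360761, -0.00055042, -0.00676725]), 'grasp_force': 0.0, 'opening': 0.08537914082571556}
{'vfov': 45.96234945996787, 'cx': 317.74684274750865, 'cy': 198.29673933423473, 'position': array([ 1.06810457, -0.63518738,  1.38260633]), 'attitude': array([-150.50832949,    0.15452156,   35.08749434]), 'shot': 1}
scene blank [([269.5, 293.6], 0.69), ([260.5, 223.1], 0.63)]
scene board [([267.6, 220.6], 0.75), ([304.0, 213.2], 0.43)]
scene corner [([300.1, 215.5], 0.58), ([364.8, 212.3], 0.53)]
scene home [([283.0, 225.
[... 516 characters left out ...]
9941556187085, 'position': array([-0.03331268,  0.79506971,  0.92699208]), 'attitude': array([-129.80764825,    0.9790272 , -141.41561444]), 'shot': 2}
side blank [([385.5, 185.4], 0.96), ([378.0, 149.7], 0.41), ([262.3, 323.9], 0.22)]
side board [([375.9, 197.3], 0.9), ([364.3, 185.7], 0.31)]
side corner [([347.7, 196.4], 0.63), ([420.4, 151.6], 0.22)]
side home [([362.4, 186.9], 0.91)]
side vise [([305.8, 252.7], 0.61)]
side stop [([281.5, 260.5], 0.41)]
side dog [([322.4, 238.9], 0.41)]
side cam_pivot [([337.7, 228.5], 0.73)]
side lever_knob [([355.8, 210.0], 0.6)]
side gouge [([286.1, 197.0], 0.54)]
side chisel [([421.1, 154.2], 0.58)]
side block_plane [([319.7, 171.7], 0.8)]
side jar []
```

View pics/scene1.png

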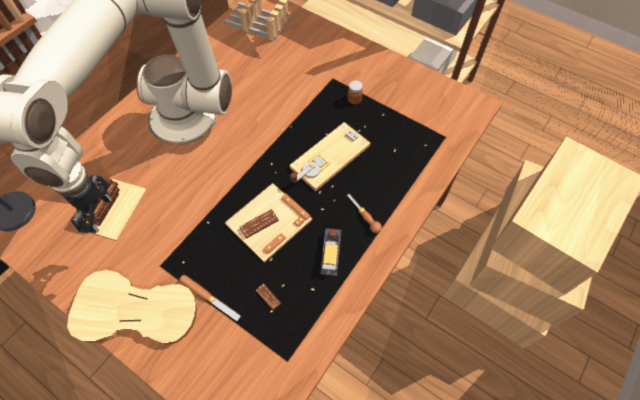

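View pics/side1.png

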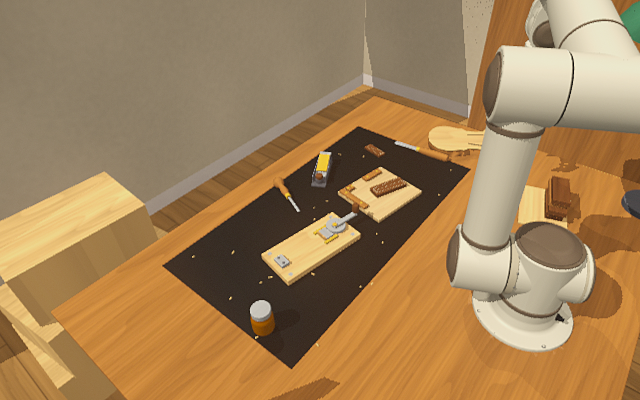

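```bash
python3 - <<'E'
from h import *
p=viewer.camera("scene");T=camT(p)
for n,uv,z in(("blank",(260.5,223.1),.012),("cand2",(269.5,293.6),0),("board",(267.6,220.6),0),("corner",(300.1,215.5),.012),("home",(283,225.3),.012),("vise",(336.1,152.9),0),("stop",(346.4,139.9),.02),("dog",(319.6,163.1),.02),("pivot",(311.4,169.2),.02),("knob",(293.5,178.6),.056),("gouge",(360.5,214.7),0),("plane",(327,249.3),0),("jar",(351,101.7),0),("chisel",(210,297),0)):
    print("sc",n,atz(p,T,uv,z).round(3))
p=viewer.camera("side");T=camT(p)
for n,uv,z in(("blank",(385.5,185.4),.012),("cand2",(378,149.7),0),("board",(375.9,197.3),0),("corner",(347.7,196.4),.012),("home",(362.4,186.9),.012),("vise",(305.8,252.7),0),("stop",(281.5,260.5),.02),("dog",(322.4,238.9),.02),("pivot",(337.7,228.5),.02),("knob",(355.8,210),.056)):
    print("si",n,atz(p,T,uv,z).round(3))
E
```

```text
sc blank [ 0.521 -0.185  0.012]
sc cand2 [ 0.686 -0.352  0.   ]
sc board [ 0.529 -0.161  0.   ]
sc corner [ 0.609 -0.089  0.012]
sc home [ 0.585 -0.15   0.012]
sc vise [0.562 0.192 0.   ]
sc stop [0.568 0.248 0.02 ]
sc dog [0.547 0.112 0.02 ]
sc pivot [0.538 0.075 0.02 ]
sc knob [ 0.525 -0.008  0.056]
sc gouge [0.767 0.033 0.   ]
sc plane [ 0.747 -0.133  0.   ]
sc jar [0.476 0.421 0.   ]
sc chisel [ 0.546 -0.463  0.   ]
si blank [ 0.534 -0.203  0.012]
si cand2 [ 0.684 -0.384 -0.   ]
si board [ 0.533 -0.143  0.   ]
si corner [ 0.602 -0.078  0.012]
si home [ 0.592 -0.148  0.012]
si vise [ 0.556  0.189 -0.   ]
si stop [0.578 0.266 0.02 ]
si dog [0.54  0.131 0.02 ]
si pivot [0.531 0.069 0.02 ]
si knob [0.514 0.001 0.056]
```

Look-alikes for the blank: the larger pencilled dark block on the squaring board, scene (260,223) / side (388,187). The smaller dark block lies on the mat, scene (268,295) / side (374,150). There is also a dark stack on the offcut near the gripper, scene (102,195). I choose the first: it is the larger one and it lies on the squaring board. I'll check it in a close crop from the wrist camera.

Call:
move_arm --offset '[[4.2,-2.6,-1],[4.2,-2.6,-1],[4.2,-2.6,-1],[4.2,-2.6,-1],[4.2,-2.6,-1]]' --twist '[[0,0,0.1],[0,0,0.1],[0,0,0.1],[0,0,0.1],[0,0,0.1]]' --grip '[1,1,1,1,1]'

```text
time: 2.0
ee_pos: [0.4124, -0.3135, 0.304]
tcp_rot: [180.0, -0.1, -2.4]
wrist_force: [0.5, -1.5, -0.3]
opening: 0.0858
grasp_force: 0.0
```

Call:
move_arm --offset '[[3,-4,-1],[3,-4,-1],[3,-4,-1],[0,0,0],[0,0,0]]' --twist '[[0,0,0.05],[0,0,0.05],[0,0,0],[0,0,0],[0,0,0]]' --grip '[1,1,1,1,1]'

```text
time: 2.5
ee_pos: [0.5103, -0.2049, 0.3321]
tcp_rot: [180.0, 0.0, -7.7]
wrist_force: [0.4, -0.1, 0.1]
opening: 0.0852
grasp_force: 0.0
```

```bash
python3 - <<'E'
from h import *
o=bot.get_obs();print(o["time"],o["ee_pos"],o["tcp_rot"],o["q"].round(1))
p=viewer.camera("wrist");save(p,"w1.png");T=camT(p,o)
print(T.round(3),p["tool_from_camera"])
for t in("blank","board","corner","home","vise","stop","dog","cam_pivot","lever_knob"):
    z={"blank":.012,"corner":.012,"home":.012,"stop":.02,"dog":.02,"cam_pivot":.02,"lever_knob":.056}.get(t,0)
    print(t,[(np.round(r["position"],1).tolist(),round(r["p"],2),atz(p,T,r["position"],z)[:2].round(4)) for r in finder.pinpoint(p,t)[:3]])
E
```

```text
2.5 [ 0.51034209 -0.20489843  0.33208197] [ 1.79994531e+02  2.22982277e-02 -7.71211243e+00] [-21.9   7.7  22.  104.3  -0.  165.8]
[[-0.135 -0.937 -0.322  0.594]
 [-0.991  0.127  0.044 -0.216]
 [ 0.     0.325 -0.946  0.454]
 [ 0.     0.     0.     1.   ]] [[-5.22335263e-04 -9.45882448e-01 -3.24509047e-01  8.40070817e-02]
 [ 9.99999862e-01 -5.09850466e-04 -1.23499128e-04 -1.75880075e-04]
 [-4.86354313e-05 -3.24509067e-01  9.45882584e-01 -1.21962114e-01]
 [ 0.00000000e+00  0.00000000e+00  0.00000000e+00  1.00000000e+00]]
blank [([310.2, 146.0], 0.7, array([ 0.5169, -0.1946]))]
board [([285.1, 135.5], 0.75, array([ 0.5329, -0.1634]))]
corner [([209.5, 77.4], 0.79, array([ 0.6157, -0.0858]))]
home [([260.3, 102.0], 0.57, array([ 0.5792, -0.1412]))]
vise [([11.4, 146.0], 0.64, array([0.568 , 0.1975])), ([211.4, 78.7], 0.16, array([ 0.6145, -0.0843]))]
stop []
dog [([53.5, 158.8], 0.65, array([0.5463, 0.1328]))]
cam_pivot [([94.4, 158.5], 0.88, array([0.5396, 0.0809])), ([150.4, 170.2], 0.5, array([0.515 , 0.0144]))]
lever_knob [([149.2, 169.4], 0.73, array([ 0.5227, -0.0036]))]
```

View pics/w1.png

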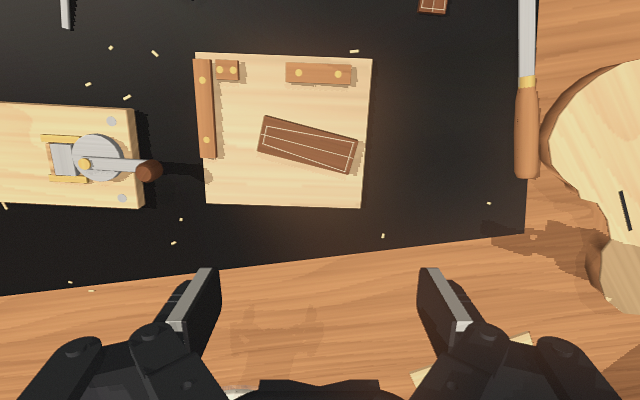

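The wrist picture shows the pencilled blank at (308,145) on the board, with the end batten at (205,108) and the side batten pieces at (227,70) and (318,73). The small look-alike is far off at (433,5), so the choice is confirmed. Next I measure precisely.

```bash
cat >> h.py <<'E'
def rect(pts):
    (c,(w,h),a)=cv2.minAreaRect((pts*1000).astype(np.float32))
    if w>h: w,h,a=h,w,a+90     # a: direction of the short side (x axis), deg
    return np.round(np.array(c)/1000,4),round(w,1),round(h,1),round((a+90)%180-90,2)
def big(m):
    n,l,s,_=cv2.connectedComponentsWithStats(cv2.morphologyEx(m.astype(np.uint8),cv2.MORPH_OPEN,np.ones((3,3))));return l==1+s[1:,4].argmax()
def mapto(p,T,m,z):
    v,u=np.nonzero(m);return np.array([atz(p,T,(a,b),z)[:2] for a,b in zip(u,v)])
def blankpose(p,T,near,r=.1,dark=112):
    X=cloud(p,T)
    m=(abs(X[...,0]-near[0])<r)&(abs(X[...,1]-near[1])<r)&(p["depth"]>0)&(p["color"].max(2)<dark+38)&(X[...,2]>.018)
    m=big(cv2.morphologyEx(m.astype(np.uint8),cv2.MORPH_CLOSE,np.ones((5,5))))
    z=np.median(X[m][:,2]);return rect(mapto(p,T,m,z)),z,m
E
python3 - <<'E'
from h import *
o=bot.get_obs();p=viewer.camera("wrist");T=camT(p,o);X=cloud(p,T);c=p["color"].astype(int)
for uv in((308,145),(330,130),(230,180),(350,120),(205,108),(330,73),(60,180),(400,200),(150,171)): print(uv,X[uv[1],uv[0]].round(4),c[uv[1],uv[0]])
reg=(abs(X[...,0]-.53)<.16)&(abs(X[...,1]+.16)<.16)
top=reg&(X[...,2]>.007)&(X[...,2]<.05)&(p["depth"]>0)
top=big(top); print("board depth pts",rect(X[top][:,:2]))
light=big(reg&(c.max(2)>150)&(X[...,2]<.017)); print("light",rect(mapto(p,T,light,.012)))
print(blankpose(p,T,(.52,-.19))[:2])
E
```

```text
(308, 145) [ 0.5203 -0.1941  0.027 ] [155 106  72]
(330, 130) [ 0.5331 -0.2237  0.0143] [238 214 168]
(230, 180) [ 0.4862 -0.084   0.0134] [235 216 169]
(350, 120) [ 0.5417 -0.2502  0.0128] [234 208 164]
(205, 108) [ 0.5814 -0.0767  0.0227] [203 144  96]
(330, 73) [ 0.5999 -0.232   0.0235] [201 144  95]
(60, 180) [0.5198 0.128  0.0275] [234 198 118]
(400, 200) [ 0.423  -0.3077  0.003 ] [56 48 42]
(150, 171) [ 0.5233 -0.0134  0.0715] [82 52 36]
board depth pts (array([ 0.535 , -0.1621]), 190.3, 210.5, -9.84)
light (array([ 0.5351, -0.1624]), 189.9, 210.5, -9.8)
((array([ 0.5349, -0.1523]), 43.5, 63.0, -7.94), np.float64(0.3779705182920699))
```

```bash
sed -i 's/(X\[...,2\]>.018)/(X[...,2]>.021)\&(X[...,2]<.05)/; s/dark+38/dark/; s/dark=112/dark=182/; s/,z,m$/,z,m/' h.py; python3 - <<'E'
from h import *
o=bot.get_obs();p=viewer.camera("wrist");T=camT(p,o)
r,z,m=blankpose(p,T,(.52,-.19));print(r,z,m.sum())
im=p["color"].copy();im[m]=(0,255,0);save({"color":im},"w2.png",(180,40,390,220),3)
Rb=R.from_euler("z",-9.8,degrees=True).as_matrix()[:2,:2];bc=np.array([.535,-.1622])
print("blank in board",Rb.T@(r[0]-bc),"home",bc+Rb@[.0425,.025])
E
```

```text
(array([ 0.5209, -0.1914]), 45.6, 119.0, -22.63) 0.027336236966526095 3507
blank in board [-0.00892413 -0.03117386] home [ 0.58113507 -0.14479871]
```

View pics/w2.png

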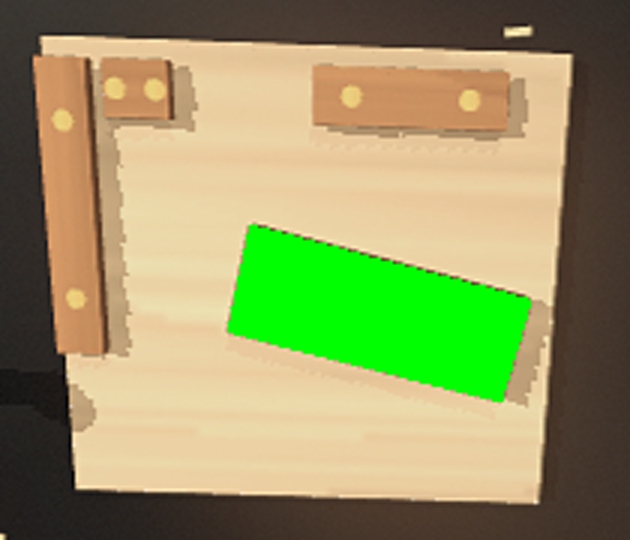

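The green mask is exactly the blank in the crop, corners (248,225), (530,297), (503,402) and (228,332). Before touching anything I'll look at the planing board from above.

Call:
move_arm --offset '[[-0.5,-4.5,0],[-0.5,-4.5,0],[-0.5,-4.5,0],[-0.5,-4.5,0],[-0.5,-4.5,0]]' --twist '[[0,0,0],[0,0,0],[0,0,0],[0,0,0],[0,0,0]]' --grip '[1,1,1,1,1]'

```text
time: 3.6
ee_pos: [0.5097, -0.0252, 0.3332]
tcp_rot: [-178.0, 0.0, -3.8]
wrist_force: [-0.7, 0.6, 1.2]
opening: 0.0856
grasp_force: 0.0
```

Call:
move_arm --offset '[[-0.5,-4.5,0],[-0.5,-4.5,0],[-0.5,-4.5,0],[0,0,0],[0,0,0]]' --twist '[[0,0,0],[0,0,0],[0,0,0],[0,0,0],[0,0,0]]' --grip '[1,1,1,1,1]'

```text
time: 4.1
ee_pos: [0.4996, 0.0372, 0.3402]
tcp_rot: [-175.0, 0.1, 1.7]
wrist_force: [0.5, -0.1, 0.6]
opening: 0.0854
grasp_force: 0.0
```

```bash
python3 - <<'E'
from h import *
o=bot.get_obs();p=viewer.camera("wrist");T=camT(p,o);X=cloud(p,T);c=p["color"].astype(int)
print(o["time"],o["ee_pos"],o["tcp_rot"])
np.savez("v.npz",X=X,c=p["color"],T=T)
save(p,"v1.png")
reg=(abs(X[...,0]-.55)<.14)&(abs(X[...,1]-.16)<.2)&(p["depth"]>0)
top=big(reg&(X[...,2]>.012)&(X[...,2]<.05)); print("vise",rect(X[top][:,:2]),np.median(X[top][:,2]))
light=big(reg&(c.max(2)>150)&(X[...,2]<.026)&(X[...,2]>.015)); print("light",rect(mapto(p,T,light,.02)))
for t,z in(("vise",0),("stop",.02),("dog",.02),("cam_pivot",.02),("lever_knob",.056)):
    print(t,[(np.round(r["position"],1).tolist(),round(r["p"],2),atz(p,T,r["position"],z)[:2].round(4)) for r in finder.pinpoint(p,t)[:2]])
E
```

```text
4.1 [0.49957897 0.03724755 0.34024607] [-1.75015150e+02  6.37106507e-02  1.70605030e+00]
vise (array([0.5518, 0.1521]), 130.3, 298.7, -10.78) 0.0216011203534075
light (array([0.5547, 0.1661]), 129.5, 269.6, -10.79)
vise [([222.6, 91.7], 0.67, array([0.5657, 0.196 ])), ([528.7, 141.0], 0.49, array([ 0.5182, -0.2013]))]
stop [([168.7, 85.1], 0.82, array([0.5723, 0.2584]))]
dog [([270.0, 110.7], 0.96, array([0.5454, 0.1287]))]
cam_pivot [([306.9, 119.2], 0.82, array([0.5367, 0.0815]))]
lever_knob [([377.2, 139.4], 0.91, array([ 0.5207, -0.0053]))]
```

View pics/v1.png

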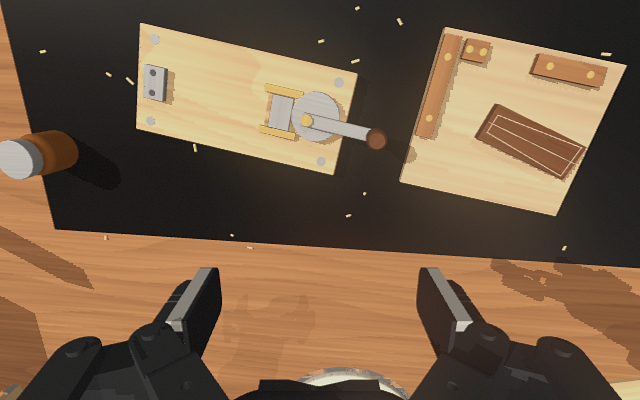

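The planing board shows the stop at (156,83), the dog at (280,112), and the lever at 0 with its knob at (376,139). The blank is unmoved at (530,140). The last joint ran into its range limit here, so the tool tilted 5°. I'll correct that by turning the other way.

```bash
cat >> h.py <<'E'
def plan(xyz,yaw):
    o=bot.get_obs();T=toolT(o);Rt=R.from_euler("xyz",[180,0,yaw],degrees=True)
    rv=(R.from_matrix(T[:3,:3]).inv()*Rt).as_rotvec()
    off=Rt.inv().apply(np.array(xyz)-T[:3,3])*100
    print("t",round(o["time"],2),"pos",o["ee_pos"].round(4),"rpy",o["tcp_rot"].round(2),"F",o["wrist_force"].round(1),"open",round(o["opening"],4),"grip",round(o["grasp_force"],1),"q",o["q"].round(0).tolist(),"\n first twist",rv.round(4),"then offset cm",off.round(3))
E
python3 -c "
from h import *
plan((.521,-.191,.14),67.4)"
```

```text
t 4.4 pos [0.4996 0.0368 0.3401] rpy [-1.7499e+02  9.0000e-02  1.6400e+00] F [ 0.2  1.1 -0.4] open 0.0855 grip 0.0 q [2.0, 1.0, 16.0, 105.0, 5.0, 180.0] 
 first twist [-0.0785 -0.0487 -1.147 ] then offset cm [-20.205  10.725  20.006]
```

Call:
move_arm --offset '[[0,0,0],[0,0,0],[0,0,0],[0,0,0],[0,0,0]]' --twist '[[-0.0087,-0.0054,-0.1274],[-0.0087,-0.0054,-0.1274],[-0.0087,-0.0054,-0.1274],[-0.0087,-0.0054,-0.1274],[-0.0087,-0.0054,-0.1274]]' --grip '[1,1,1,1,1]'

```text
time: 4.9
ee_pos: [0.4997, 0.0369, 0.3401]
tcp_rot: [-177.8, -0.7, 38.5]
wrist_force: [-0.6, -0.1, -0.4]
opening: 0.0854
grasp_force: 0.0
```

Call:
move_arm --offset '[[0,0,0],[0,0,0],[0,0,0],[0,0,0],[-2.9,1.5,2.8]]' --twist '[[-0.0087,-0.0054,-0.1274],[-0.0087,-0.0054,-0.1274],[-0.0087,-0.0054,-0.1274],[-0.0087,-0.0054,-0.1274],[0,0,0]]' --grip '[1,1,1,1,1]'

```text
time: 5.4
ee_pos: [0.5031, 0.0062, 0.3148]
tcp_rot: [179.7, -0.2, 67.9]
wrist_force: [0.4, 0.3, 0.3]
opening: 0.0858
grasp_force: 0.0
```

Call:
move_arm --offset '[[-2.9,1.5,2.8],[-2.9,1.5,2.8],[-2.9,1.5,2.8],[-2.9,1.5,2.8],[0,0,0]]' --twist '[[0,0,0],[0,0,0],[0,0,0],[0,0,0],[0,0,0]]' --grip '[1,1,1,1,1]'

```text
time: 5.9
ee_pos: [0.5116, -0.1283, 0.1957]
tcp_rot: [-179.7, 0.1, 67.2]
wrist_force: [0.3, 0.1, -0.1]
opening: 0.0849
grasp_force: 0.0
```

```bash
python3 - <<'E'
from h import *
o=bot.get_obs();p=viewer.camera("wrist");T=camT(p,o)
r,z,m=blankpose(p,T,(.52,-.19));print(r,z)
X=cloud(p,T);c=p["color"].astype(int)
reg=(abs(X[...,0]-.53)<.16)&(abs(X[...,1]+.16)<.16)&(p["depth"]>0)
top=big(reg&(X[...,2]>.007)&(X[...,2]<.05)); print("board",rect(X[top][:,:2]))
plan((*r[0],.1),r[3]+90)
E
```

```text
(array([ 0.5204, -0.1902]), 45.0, 120.8, -22.56) 0.02735547631143298
board (array([ 0.5347, -0.1625]), 190.6, 210.5, -9.78)
t 5.95 pos [ 0.5121 -0.1269  0.198 ] rpy [-1.7979e+02  2.0000e-02  6.7240e+01] F [-0.6 -0.2  0.4] open 0.0856 grip 0.0 q [-14.0, 1.0, 0.0, 89.0, 0.0, 99.0] 
 first twist [-0.0037  0.0003 -0.0035] then offset cm [-5.525  3.194  9.798]
```

Call:
move_arm --offset '[[-1.84,1.06,3.3],[-1.84,1.06,3.3],[-1.84,1.06,3.3],[0,0,2.5],[0,0,2.0]]' --twist '[[-0.0037,0,-0.0035],[0,0,0],[0,0,0],[0,0,0],[0,0,0]]' --grip '[1,1,1,1,1]'

```text
time: 6.45
ee_pos: [0.522, -0.1885, 0.0555]
tcp_rot: [179.8, -0.0, 67.6]
wrist_force: [0.6, 1.2, -0.3]
opening: 0.0853
grasp_force: 0.0
```

Call:
move_arm --offset '[[0,0,0],[0,0,0]]' --twist '[[0,0,0],[0,0,0]]' --grip '[1,1]'

```text
time: 6.65
ee_pos: [0.5224, -0.1882, 0.0575]
tcp_rot: [179.7, -0.0, 67.7]
wrist_force: [-0.1, -0.2, 0.2]
opening: 0.0855
grasp_force: 0.0
```

```bash
python3 - <<'E'
from h import *
p=viewer.camera("side");save(p,"s2.png",(330,120,450,240),5)
plan((.5204,-.1902,.037),67.4)
E
```

```text
t 6.7 pos [ 0.5229 -0.1884  0.0581] rpy [ 1.7966e+02 -3.0000e-02  6.7660e+01] F [-0.1  0.3  0.4] open 0.0854 grip 0.0 q [-20.0, 6.0, -10.0, 73.0, 0.0, 93.0] 
 first twist [ 0.006  -0.0006  0.0046] then offset cm [-0.258 -0.158  2.113]
```

View pics/s2.png

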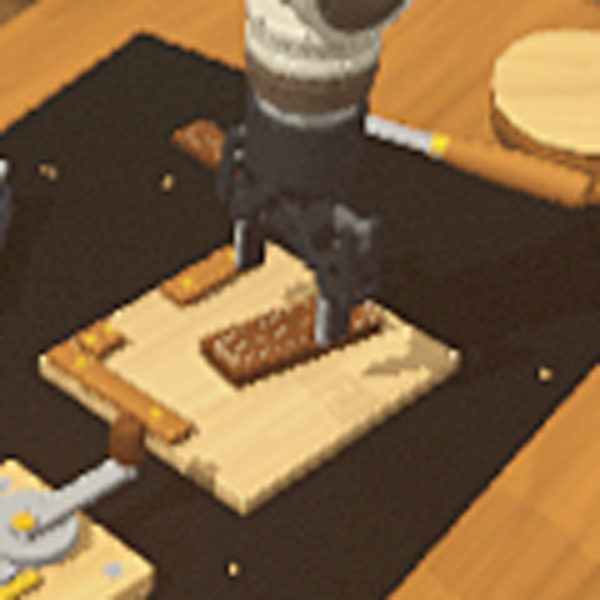

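The side crop shows the open fingers at about (245,250) and (325,320), one on each side of the blank at (290,340). I descend and close gently.

Call:
move_arm --offset '[[-0.26,-0.16,1.0],[0,0,1.0],[0,0,0],[0,0,0],[0,0,0]]' --twist '[[0.006,0,0.0046],[0,0,0],[0,0,0],[0,0,0],[0,0,0]]' --grip '[1,1,1,0.7,0.6]' --force 25

```text
time: 7.2
ee_pos: [0.5196, -0.1904, 0.0365]
tcp_rot: [-179.9, -0.0, 67.4]
wrist_force: [0.0, 0.6, -0.3]
opening: 0.0589
grasp_force: 0.0
```

Call:
move_arm --offset '[[0,0,0],[0,0,0],[0,0,0],[0,0,0],[0,0,0]]' --twist '[[0,0,0],[0,0,0],[0,0,0],[0,0,0],[0,0,0]]' --grip '[0.4,0.3,0.3,0.3,0.3]'

```text
time: 7.7
ee_pos: [0.5197, -0.1905, 0.0367]
tcp_rot: [-179.9, -0.0, 67.4]
wrist_force: [-1.3, -0.0, 4.9]
opening: 0.0444
grasp_force: 26.5
```

```bash
python3 - <<'E'
from h import *
o=bot.get_obs();p=viewer.camera("wrist");T=camT(p,o);save(p,"w3.png")
X=cloud(p,T)
plan((.5811,-.1449,o["ee_pos"][2]),80.2)
r,z,m=blankpose(p,T,(.52,-.19));print(r,z,m.sum())
E
```

```text
t 7.75 pos [ 0.5198 -0.1905  0.0367] rpy [-1.7992e+02 -3.0000e-02  6.7370e+01] F [-0.8  0.4  6.2] open 0.0444 grip 26.5 q [-20.0, 7.0, -12.0, 71.0, 0.0, 92.0] 
 first twist [-0.0013 -0.0006 -0.2239] then offset cm [5.535e+00 5.270e+00 2.000e-03]
(array([ 0.518 , -0.1875]), 81.3, 122.2, -5.58) 0.02742473365228712 27582
```

View pics/w3.png

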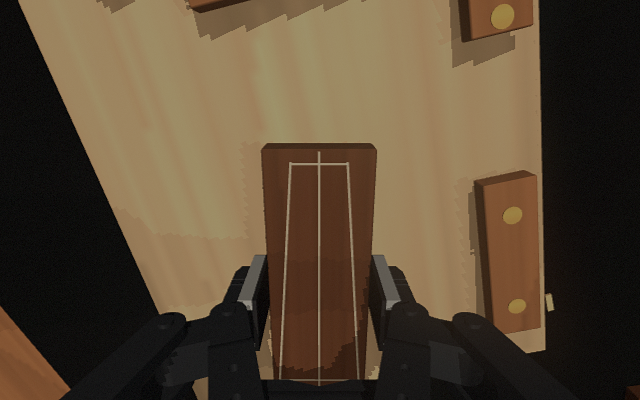

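The wrist picture shows the blank (top edge at (320,148)) held squarely between the pads at (255,300) and (385,300). The side batten pieces are at (510,255) and (500,20), with the gap ahead. I square it up and slide along the board's y, then towards the side batten.

Call:
move_arm --offset '[[0,0,0],[0,0,0],[1.3,0,0],[1.3,0,0],[1.3,0,0]]' --twist '[[0,0,-0.112],[0,0,-0.112],[0,0,0],[0,0,0],[0,0,0]]' --grip '[0.3,0.3,0.3,0.3,0.3]'

```text
time: 8.25
ee_pos: [0.5264, -0.1519, 0.0367]
tcp_rot: [-179.9, 0.0, 80.1]
wrist_force: [-0.4, -3.0, 4.9]
opening: 0.044
grasp_force: 26.4
```

Call:
move_arm --offset '[[1.2,1.2,0],[0,1.2,0],[0,1.2,0],[0,1.2,0],[0,0,0]]' --twist '[[0,0,0],[0,0,0],[0,0,0],[0,0,0],[0,0,0]]' --grip '[0.3,0.3,0.3,0.3,0.3]'

```text
time: 8.75
ee_pos: [0.5768, -0.1479, 0.0368]
tcp_rot: [-180.0, -0.1, 80.1]
wrist_force: [2.8, -0.3, 5.0]
opening: 0.044
grasp_force: 26.4
```

```bash
python3 - <<'E'
from h import *
o=bot.get_obs();p=viewer.camera("wrist");save(p,"w4.png")
plan((.5811,-.1449,o["ee_pos"][2]),80.2)
E
```

```text
t 8.8 pos [ 0.5768 -0.1479  0.0367] rpy [-1.7999e+02 -7.0000e-02  8.0120e+01] F [ 4.5 -0.   4.2] open 0.0439 grip 26.4 q [-14.0, 13.0, -5.0, 72.0, 0.0, 85.0] 
 first twist [-0.0002 -0.0012 -0.0014] then offset cm [ 0.373  0.371 -0.   ]
```

View pics/w4.png

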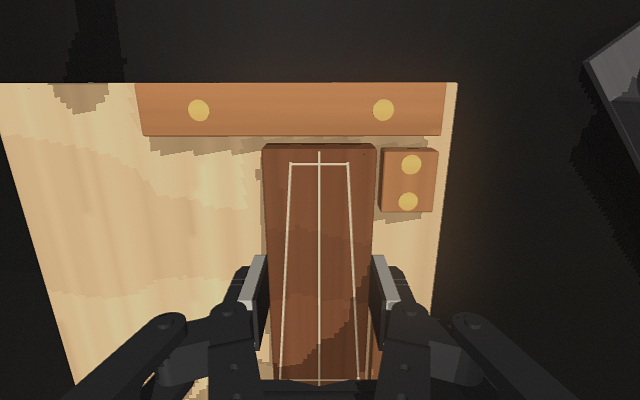

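The blank's end at (320,147) is a few millimetres from the end batten (row 135), and its side is near the batten piece at x≈380. I push home in small steps, watching the force.

Call:
move_arm --offset '[[0.1,0,0],[0.1,0,0],[0.1,0,0],[0.05,0,0],[0,0,0]]' --twist '[[0,0,0],[0,0,0],[0,0,0],[0,0,0],[0,0,0]]' --grip '[0.3,0.3,0.3,0.3,0.3]'

```text
time: 9.3
ee_pos: [0.5764, -0.1451, 0.0367]
tcp_rot: [-179.9, 0.0, 80.1]
wrist_force: [-0.1, -3.2, 6.0]
opening: 0.0442
grasp_force: 26.5
```

Call:
move_arm --offset '[[0,0.1,0],[0,0.1,0],[0,0.1,0],[0,0.05,0],[0,0,0]]' --twist '[[0,0,0],[0,0,0],[0,0,0],[0,0,0],[0,0,0]]' --grip '[0.3,0.3,0.3,0.3,0.3]'

```text
time: 9.8
ee_pos: [0.5787, -0.1451, 0.0367]
tcp_rot: [-179.8, -0.0, 80.1]
wrist_force: [-7.1, -0.3, 10.2]
opening: 0.0441
grasp_force: 27.0
```

Call:
move_arm --offset '[[0.1,0,0],[0.1,0,0],[0,0,0]]' --twist '[[0,0,0],[0,0,0],[0,0,0]]' --grip '[0.3,0.3,0.3]'

```text
time: 10.1
ee_pos: [0.5795, -0.1442, 0.0367]
tcp_rot: [-179.9, 0.1, 80.1]
wrist_force: [-4.7, -5.6, 7.4]
opening: 0.0438
grasp_force: 26.7
```

Call:
move_arm --offset '[[0.1,0,0],[0.1,0,0],[0,0,0]]' --twist '[[0,0,0],[0,0,0],[0,0,0]]' --grip '[0.3,0.3,0.3]'

```text
time: 10.4
ee_pos: [0.5796, -0.144, 0.0367]
tcp_rot: [-179.9, 0.3, 80.0]
wrist_force: [-6.1, -16.0, 7.4]
opening: 0.0441
grasp_force: 26.7
```

Call:
move_arm --offset '[[0,0.1,0],[0,0,0]]' --twist '[[0,0,0],[0,0,0]]' --grip '[0.3,0.3]'

```text
time: 10.6
ee_pos: [0.5797, -0.144, 0.0367]
tcp_rot: [-179.8, 0.3, 80.0]
wrist_force: [-11.8, -15.6, 9.9]
opening: 0.0442
grasp_force: 27.0
```

```bash
python3 - <<'E'
from h import *
o=bot.get_obs();p=viewer.camera("wrist");save(p,"w5.png",(220,60,460,300),3)
plan((.5811,-.1449,o["ee_pos"][2]),80.2)
E
```

```text
t 10.65 pos [ 0.5797 -0.144   0.0367] rpy [-179.78    0.28   80.  ] F [-11.1 -14.6  11.5] open 0.0441 grip 27.0 q [-14.0, 13.0, -5.0, 72.0, -0.0, 86.0] 
 first twist [-0.0039  0.0049 -0.0035] then offset cm [-0.061  0.152  0.005]
```

View pics/w5.png

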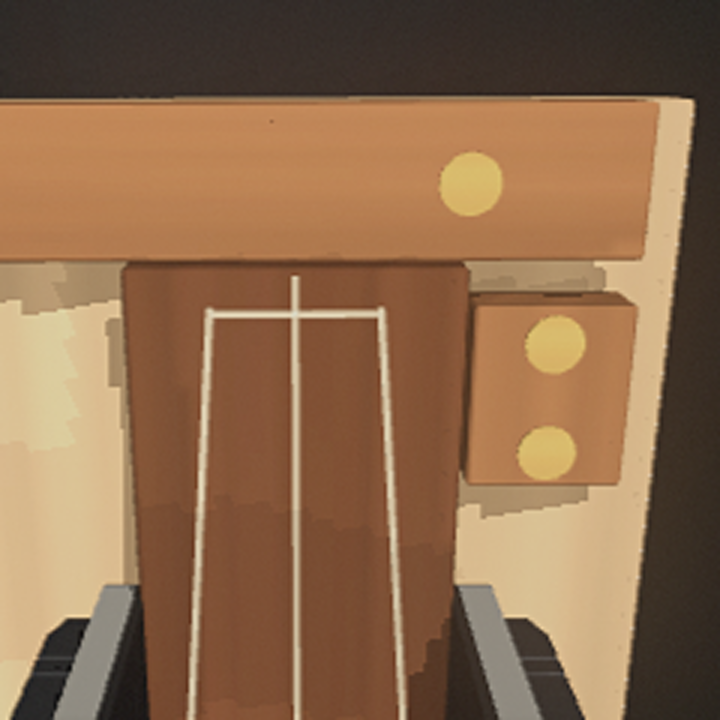

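Both contacts are firm (about -12 and -15 N, no further motion). The picture shows the blank's end tight under the end batten at row 260 and its side against the batten piece at (468,380). I hold briefly, grip harder, relax the side push and lift straight up.

Call:
move_arm --offset '[[0,0,0],[0,0,0],[-0.05,-0.05,0],[0,0,-0.3],[0,0,-1]]' --twist '[[0,0,0],[0,0,0],[0,0,0],[0,0,0],[0,0,0]]' --grip '[0.3,0.3,0.3,0.3,0.3]' --force 40

```text
time: 11.15
ee_pos: [0.5789, -0.1434, 0.0472]
tcp_rot: [-179.7, 0.2, 80.0]
wrist_force: [-1.3, -9.0, -4.5]
opening: 0.0435
grasp_force: 41.9
```

Call:
move_arm --offset '[[0,0,-1.8],[0,0,-2.2],[0,0,-2.5],[0,0,-2.2],[0,0,0]]' --twist '[[0,0,0],[0,0,0],[0,0,0],[0,0,0],[0,0,0]]' --grip '[0.3,0.3,0.3,0.3,0.3]'

```text
time: 11.65
ee_pos: [0.5818, -0.1421, 0.1389]
tcp_rot: [179.9, -0.0, 80.1]
wrist_force: [-0.3, 0.8, -0.3]
opening: 0.0437
grasp_force: 42.4
```

```bash
python3 - <<'E'
from h import *
plan((.5603,.1956,.135),79.2)
E
```

```text
t 11.65 pos [ 0.5818 -0.1421  0.1389] rpy [ 1.7991e+02 -5.0000e-02  8.0130e+01] F [-0.3  0.8 -0.3] open 0.0437 grip 42.4 q [-14.0, 11.0, 4.0, 83.0, 0.0, 86.0] 
 first twist [ 0.0016 -0.0008  0.0162] then offset cm [32.767 -8.441  0.39 ]
```

Call:
move_arm --offset '[[2,-0.5,0],[3.4,-0.88,0],[3.5,-0.9,0],[3.5,-0.9,0],[3.5,-0.9,0]]' --twist '[[0,0,0.0162],[0,0,0],[0,0,0],[0,0,0],[0,0,0]]' --grip '[0.3,0.3,0.3,0.3,0.3]'

```text
time: 12.15
ee_pos: [0.569, 0.0232, 0.1347]
tcp_rot: [-179.8, -0.0, 79.2]
wrist_force: [0.3, -0.0, -0.8]
opening: 0.0438
grasp_force: 42.3
```

Call:
move_arm --offset '[[3.5,-0.9,0],[3.5,-0.9,0],[3.5,-0.9,0],[3.4,-0.88,0],[2.9,-0.75,0]]' --twist '[[0,0,0],[0,0,0],[0,0,0],[0,0,0],[0,0,0]]' --grip '[0.3,0.3,0.3,0.3,0.3]'

```text
time: 12.65
ee_pos: [0.5576, 0.1966, 0.1349]
tcp_rot: [-179.8, -0.0, 79.2]
wrist_force: [0.6, -0.1, -0.5]
opening: 0.0439
grasp_force: 42.3
```

Call:
move_arm --offset '[[0,0,0],[0,0,0]]' --twist '[[0,0,0],[0,0,0]]' --grip '[0.3,0.3]'

```text
time: 12.85
ee_pos: [0.5579, 0.1952, 0.1351]
tcp_rot: [-179.8, 0.0, 79.3]
wrist_force: [0.0, -0.9, -1.1]
opening: 0.044
grasp_force: 42.3
```

```bash
python3 - <<'E'
from h import *
plan((.5603,.1956,.047),79.2)
o=bot.get_obs();p=viewer.camera("wrist");T=np.array(p["tool_from_camera"])
X=cloud(p,T);c=p["color"].astype(int)   # tool frame
m=(abs(X[...,2]-.011)<.012)&(abs(X[...,1])<.035)&(abs(X[...,0])<.09)&(c[...,0]-c[...,2]>25)&(c.max(2)<200)&(p["depth"]>0)
m=big(m);P=X[m];print(P.min(0),P.max(0),np.median(P[:,2]),rect(P[:,:2]),m.sum())
Q=P[P[:,0]>P[:,0].max()-.006];print("end",np.percentile(Q[:,:2],[2,98],axis=0))
cv2.imwrite("pics/m.png",m*255)
X=cloud(p,camT(p,o));reg=(abs(X[...,0]-.5726)<.04)&(abs(X[...,1]-.26)<.06)
s=big(reg&(c.max(2)-c.min(2)<30)&(c.max(2)>90)&(X[...,2]>.024)&(X[...,2]<.04));print("stop top",rect(X[s][:,:2]),s.sum(),np.median(X[s][:,2]))
E
```

```text
t 12.85 pos [0.5579 0.1952 0.1351] rpy [-1.7978e+02  2.0000e-02  7.9320e+01] F [ 0.  -0.9 -1.1] open 0.044 grip 42.3 q [19.0, 10.0, 3.0, 83.0, 0.0, 120.0] 
 first twist [-0.0039  0.0003  0.0021] then offset cm [0.084 0.225 8.814]
[-0.05861419 -0.02246293  0.00061273] [0.05969656 0.02352857 0.0229594 ] 0.009686829421797605 (array([0.0005, 0.0005]), 46.0, 118.3, -89.97) 23301
end [[ 0.05393053 -0.02085279]
 [ 0.05948443  0.02175383]]
stop top (array([0.5748, 0.2724]), 25.2, 39.5, 79.29) 2702 0.03135900499939974[ WARN:0@1.117] global loadsave.cpp:1063 imwrite_ Unsupported depth image for selected encoder is fallbacked to CV_8U.
```

The blank sits within 0.5 mm of the tool centre, and the stop's position confirms the planing-board pose. I lower it.

Call:
move_arm --offset '[[0.08,0.22,1],[0,0,2],[0,0,2],[0,0,2],[0,0,1.4]]' --twist '[[-0.0039,0,0.0021],[0,0,0],[0,0,0],[0,0,0],[0,0,0]]' --grip '[0.3,0.3,0.3,0.3,0.3]'

```text
time: 13.4
ee_pos: [0.5606, 0.1939, 0.0503]
tcp_rot: [180.0, 0.0, 79.1]
wrist_force: [0.2, -0.4, -0.6]
opening: 0.0436
grasp_force: 42.3
```

Call:
move_arm --offset '[[0,0,0.2],[0,0,0.2],[0,0,0.1],[0,0,0.1],[0,0,0]]' --twist '[[0,0,0],[0,0,0],[0,0,0],[0,0,0],[0,0,0]]' --grip '[0.3,0.3,0.3,0.3,0.3]'

```text
time: 13.9
ee_pos: [0.5614, 0.1953, 0.0472]
tcp_rot: [179.8, -0.1, 79.2]
wrist_force: [0.7, 1.2, -0.6]
opening: 0.0438
grasp_force: 42.3
```

```bash
python3 -c "
from h import *
plan((.5603,.1956,.0437),79.2)"
```

```text
t 13.9 pos [0.5614 0.1953 0.0472] rpy [ 1.7985e+02 -8.0000e-02  7.9160e+01] F [ 0.7  1.2 -0.6] open 0.0438 grip 42.3 q [19.0, 12.0, -5.0, 73.0, -0.0, 120.0] 
 first twist [ 0.0027 -0.0014 -0.0008] then offset cm [ 0.011 -0.115  0.352]
```

Call:
move_arm --offset '[[0,-0.1,0.1],[0,0,0.1],[0,0,0],[0,0,0]]' --twist '[[0.0027,-0.0014,0],[0,0,0],[0,0,0],[0,0,0]]' --grip '[0.3,0.3,0.3,0.3]'

```text
time: 14.3
ee_pos: [0.5602, 0.1954, 0.045]
tcp_rot: [-180.0, 0.0, 79.2]
wrist_force: [-1.7, 0.5, 3.4]
opening: 0.0437
grasp_force: 42.8
```

Call:
move_arm --offset '[[0,0,0.1],[0,0,0],[0,0,0]]' --twist '[[0,0,0],[0,0,0],[0,0,0]]' --grip '[0.3,0.3,0.3]'

```text
time: 14.6
ee_pos: [0.5602, 0.1954, 0.0448]
tcp_rot: [-180.0, -0.0, 79.2]
wrist_force: [-4.7, -1.6, 10.3]
opening: 0.044
grasp_force: 43.5
```

The blank is on the bed. I release it, rise and check.

Call:
move_arm --offset '[[0,0,0],[0,0,0],[0,0,0],[0,0,0],[0,0,-1]]' --twist '[[0,0,0],[0,0,0],[0,0,0],[0,0,0],[0,0,0]]' --grip '[0.6,0.7,0.8,0.9,1]'

```text
time: 15.1
ee_pos: [0.5593, 0.195, 0.0524]
tcp_rot: [-179.8, 0.1, 79.2]
wrist_force: [-0.4, 0.2, 0.1]
opening: 0.0855
grasp_force: 0.0
```

Call:
move_arm --offset '[[0,0,-3],[0,0,-4],[0,0,-4],[0,0,-2],[0,0,0]]' --twist '[[0,0,0],[0,0,0],[0,0,0],[0,0,0],[0,0,0]]' --grip '[1,1,1,1,1]'

```text
time: 15.6
ee_pos: [0.5615, 0.1958, 0.1882]
tcp_rot: [179.7, -0.2, 79.2]
wrist_force: [0.2, -0.1, -0.6]
opening: 0.0857
grasp_force: 0.0
```

```bash
python3 - <<'E'
from h import *
o=bot.get_obs();p=viewer.camera("wrist");T=camT(p,o)
r,z,m=blankpose(p,T,(.56,.196),.075);print(r,z)
a=np.radians(-10.75);Rv=np.array([[np.cos(a),-np.sin(a)],[np.sin(a),np.cos(a)]]);vo=np.array([.5603,.1956])
print("blank in vise mm",Rv.T@(r[0]-vo)*1000)
X=cloud(p,T)
k=(abs(X[...,0]-.521)<.06)&(abs(X[...,1])<.06)&(X[...,2]>.06)&(X[...,2]<.085)&(p["depth"]>0)
print("knob top",X[k].mean(0),X[k].min(0),X[k].max(0),k.sum())
pv=vo+Rv@[0,-.1177];kv=Rv.T@(X[k].mean(0)[:2]-pv);print("pivot",pv,"knob rel",kv,"angle",np.arctan2(-kv[0],-kv[1]))
for th in(0,.4,.8,1.2,1.6,1.7): print(th,(pv+Rv@[-.085*np.sin(th),-.085*np.cos(th)]).round(4))
save(p,"w6.png");plan((.56,.0,.14),79.2)
E
```

```text
(array([0.5587, 0.194 ]), 47.4, 123.7, -10.88) 0.035316740719821105
blank in vise mm [-1.27348218 -1.87035909]<stdin>:8: RuntimeWarning: Mean of empty slice.
  ret = um.true_divide(
Traceback (most recent call last):
ValueError: zero-size array to reduction operation minimum which has no identity
```

The blank lies about 1.3 mm / 1.9 mm off centre and straight, well inside tolerance. Now the knob, measured from the earlier picture, and the arc.

```bash
python3 - <<'E'
from h import *
d=np.load("v.npz");X=d["X"];c=d["c"].astype(int)
a=np.radians(-10.75);Rv=np.array([[np.cos(a),-np.sin(a)],[np.sin(a),np.cos(a)]]);vo=np.array([.5603,.1956])
k=(abs(X[...,0]-.521)<.04)&(abs(X[...,1])<.04)&(X[...,2]>.066)&(X[...,2]<.085)
P=X[k];mid=(P.min(0)+P.max(0))/2
pv=vo+Rv@[0,-.1177];kv=Rv.T@(mid[:2]-pv)
print("knob",mid,np.ptp(P,axis=0),k.sum(),"pivot",pv,"rel",kv,"angle",np.arctan2(-kv[0],-kv[1]))
for th in np.arange(0,1.7,.2): print(th.round(1),(pv+Rv@[-.085*np.sin(th),-.085*np.cos(th)]).round(4))
plan((*mid[:2],.13),79.2)
E
```

```text
knob [ 0.52174194 -0.00305296  0.07078055] [0.02282436 0.0226555  0.00948836] 346 pivot [0.53834612 0.07996559] rel [-0.00082783 -0.08465868] angle 0.009778142239902001
0.0 [ 0.5225 -0.0035]
0.2 [0.5062 0.0013]
0.4 [0.4912 0.0092]
0.6 [0.4781 0.02  ]
0.8 [0.4674 0.0332]
1.0 [0.4595 0.0482]
1.2 [0.4548 0.0645]
1.4 [0.4534 0.0814]
1.6 [0.4553 0.0983]
t 15.65 pos [0.561  0.1956 0.1858] rpy [ 1.7988e+02 -7.0000e-02  7.9160e+01] F [-0.2 -0.1 -0.4] open 0.0854 grip 0.0 q [19.0, 10.0, 8.0, 88.0, 0.0, 120.0] 
 first twist [ 0.002  -0.0012 -0.0008] then offset cm [-20.251  -0.131   5.576]
```

Call:
move_arm --offset '[[-3.2,0,0.8],[-4.3,0,1.2],[-4.5,0,1.2],[-4.5,-0.1,1.2],[-3.7,0,1.1]]' --twist '[[0.002,-0.001,0],[0,0,0],[0,0,0],[0,0,0],[0,0,0]]' --grip '[1,1,1,1,1]'

```text
time: 16.15
ee_pos: [0.5196, -0.0048, 0.127]
tcp_rot: [-179.7, 0.1, 79.1]
wrist_force: [0.6, -0.9, 0.1]
opening: 0.0853
grasp_force: 0.0
```

Call:
move_arm --offset '[[0,0,0],[0,0,0]]' --twist '[[0,0,0],[0,0,0]]' --grip '[1,1]'

```text
time: 16.35
ee_pos: [0.5204, -0.0035, 0.1279]
tcp_rot: [-179.7, 0.1, 79.0]
wrist_force: [-0.4, -0.1, -0.0]
opening: 0.0851
grasp_force: 0.0
```

```bash
python3 -c "
from h import *
plan((.522,-.0033,.068),79.2)"
```

```text
t 16.35 pos [ 0.5204 -0.0035  0.1279] rpy [-1.7974e+02  9.0000e-02  7.9050e+01] F [-0.4 -0.1 -0. ] open 0.0851 grip 0.0 q [-0.0, 1.0, -8.0, 81.0, -0.0, 101.0] 
 first twist [-0.0046  0.0016 -0.0027] then offset cm [0.046 0.149 5.989]
```

Call:
move_arm --offset '[[0,0.15,2],[0,0,2],[0,0,2],[0,0,0],[0,0,0]]' --twist '[[-0.0046,0.0016,-0.0027],[0,0,0],[0,0,0],[0,0,0],[0,0,0]]' --grip '[1,1,1,0.8,0.6]' --force 30

```text
time: 16.85
ee_pos: [0.5226, -0.0023, 0.0691]
tcp_rot: [179.9, -0.0, 79.4]
wrist_force: [-0.9, 0.9, -0.5]
opening: 0.059
grasp_force: 0.0
```

Call:
move_arm --offset '[[0,0,0],[0,0,0],[0,0,0],[0,0,0],[0,0,0]]' --twist '[[0,0,0],[0,0,0],[0,0,0],[0,0,0],[0,0,0]]' --grip '[0.4,0.2,0.1,0.1,0.1]'

```text
time: 17.35
ee_pos: [0.5223, -0.0028, 0.0701]
tcp_rot: [179.9, -0.0, 79.3]
wrist_force: [-6.3, 2.4, 7.6]
opening: 0.0226
grasp_force: 29.2
```

```bash
python3 - <<'E'
from h import *
plan((.522,-.0033,.068),79.2)
# rows to follow the arc, starting at th0, tool turning with it at ratio .6
pv=np.array([.5383,.0800]);a0=-10.75
def pos(th): 
    a=np.radians(a0);return pv+np.array([[np.cos(a),-np.sin(a)],[np.sin(a),np.cos(a)]])@[-.085*np.sin(th),-.085*np.cos(th)]
n=20;ths=np.linspace(.01,1.62,n+1);psi=np.radians(79.2)
for i in range(n):
    d=(pos(ths[i+1])-pos(ths[i]))*100
    print(round(ths[i+1],2),[round(d@[np.cos(psi),np.sin(psi)],2),round(d@[np.sin(psi),-np.cos(psi)],2)])
    psi-=.05
E
```

```text
t 17.35 pos [ 0.5223 -0.0028  0.0701] rpy [ 1.7991e+02 -5.0000e-02  7.9320e+01] F [-6.3  2.4  7.6] open 0.0226 grip 29.2 q [-0.0, 2.0, -14.0, 75.0, 0.0, 100.0] 
 first twist [ 0.0015 -0.0008  0.002 ] then offset cm [-0.05  -0.018  0.214]
0.09 [np.float64(0.03), np.float64(-0.68)]
0.17 [np.float64(0.05), np.float64(-0.68)]
0.25 [np.float64(0.08), np.float64(-0.68)]
0.33 [np.float64(0.1), np.float64(-0.68)]
0.41 [np.float64(0.12), np.float64(-0.67)]
0.49 [np.float64(0.14), np.float64(-0.67)]
0.57 [np.float64(0.16), np.float64(-0.67)]
0.65 [np.float64(0.18), np.float64(-0.66)]
0.73 [np.float64(0.2), np.float64(-0.65)]
0.82 [np.float64(0.22), np.float64(-0.65)]
0.9 [np.float64(0.24), np.float64(-0.64)]
0.98 [np.float64(0.26), np.float64(-0.63)]
1.06 [np.float64(0.28), np.float64(-0.63)]
1.14 [np.float64(0.3), np.float64(-0.62)]
1.22 [np.float64(0.31), np.float64(-0.61)]
1.3 [np.float64(0.33), np.float64(-0.6)]
1.38 [np.float64(0.35), np.float64(-0.59)]
1.46 [np.float64(0.37), np.float64(-0.58)]
1.54 [np.float64(0.39), np.float64(-0.57)]
1.62 [np.float64(0.4), np.float64(-0.55)]
```

Call:
move_arm --offset '[[0.03,-0.68,0],[0.05,-0.68,0],[0.08,-0.68,0],[0.1,-0.68,0],[0.12,-0.67,0]]' --twist '[[0,0,0.05],[0,0,0.05],[0,0,0.05],[0,0,0.05],[0,0,0.05]]' --grip '[0.1,0.1,0.1,0.1,0.1]'

```text
time: 17.85
ee_pos: [0.4924, 0.0084, 0.0702]
tcp_rot: [179.6, 0.1, 64.7]
wrist_force: [3.7, -12.5, 2.5]
opening: 0.023
grasp_force: 30.2
```

```bash
cat >> h.py <<'E'
def lever():
    o=bot.get_obs();d=o["ee_pos"][:2]-[.5383,.08];print("r mm",np.hypot(*d)*1000,"th",np.arctan2(-d[0],-d[1])-np.radians(10.75))
def target(th):
    a=np.radians(10.75)+th;return .5383-.085*np.sin(a),.08-.085*np.cos(a)
E
python3 -c "
from h import *
lever();plan((*target(.41),.07),79.3-14.3)"
```

```text
r mm 85.04471161099235 th 0.3819241605263751
t 17.85 pos [0.4924 0.0084 0.0702] rpy [1.7963e+02 8.0000e-02 6.4750e+01] F [  3.7 -12.5   2.5] open 0.023 grip 30.2 q [1.0, -3.0, -18.0, 74.0, -0.0, 116.0] 
 first twist [ 0.0064  0.0014 -0.0044] then offset cm [ 0.039 -0.235  0.02 ]
```

Tracking the arc well, so I continue.

Call:
move_arm --offset '[[0.14,-0.67,0],[0.16,-0.67,0],[0.18,-0.66,0],[0.2,-0.65,0],[0.22,-0.65,0]]' --twist '[[0,0,0.05],[0,0,0.05],[0,0,0.05],[0,0,0.05],[0,0,0.05]]' --grip '[0.1,0.1,0.1,0.1,0.1]'

```text
time: 18.35
ee_pos: [0.4685, 0.0331, 0.0702]
tcp_rot: [179.7, -0.0, 50.4]
wrist_force: [0.9, -9.1, 4.0]
opening: 0.0227
grasp_force: 30.3
```

```bash
python3 -c "
from h import *
lever();plan((*target(.82),.07),79.3-28.6)"
```

```text
r mm 84.15990110687541 th 0.7913663324679383
t 18.35 pos [0.4685 0.0331 0.0702] rpy [179.67  -0.    50.42] F [ 0.9 -9.1  4. ] open 0.0227 grip 30.3 q [4.0, -6.0, -21.0, 75.0, -0.0, 134.0] 
 first twist [ 0.0057 -0.     -0.0049] then offset cm [-0.007 -0.256  0.017]
```

Call:
move_arm --offset '[[0.24,-0.66,0],[0.26,-0.65,0],[0.28,-0.63,0],[0.3,-0.62,0],[0.31,-0.61,0]]' --twist '[[0,0,0.05],[0,0,0.05],[0,0,0.05],[0,0,0.05],[0,0,0.05]]' --grip '[0.1,0.1,0.1,0.1,0.1]'

```text
time: 18.85
ee_pos: [0.456, 0.0655, 0.0701]
tcp_rot: [179.7, -0.1, 36.1]
wrist_force: [2.0, -8.5, 4.1]
opening: 0.0227
grasp_force: 30.7
```

```bash
python3 -c "
from h import *
lever();plan((*target(1.62),.07),79.3-57.2)"
```

```text
r mm 83.5488647128879 th 1.208989803565831
t 18.85 pos [0.456  0.0655 0.0701] rpy [ 1.7971e+02 -1.0000e-01  3.6120e+01] F [ 2.  -8.5  4.1] open 0.0227 grip 30.7 q [8.0, -7.0, -22.0, 75.0, -0.0, 152.0] 
 first twist [ 0.0048 -0.0023  0.2446] then offset cm [ 1.263 -3.202  0.008]
```

Call:
move_arm --offset '[[0.33,-0.62,0],[0.35,-0.6,0],[0.37,-0.6,0],[0.39,-0.58,0],[0.4,-0.56,0]]' --twist '[[0,0,0.05],[0,0,0.05],[0,0,0.05],[0,0,0.05],[0,0,0.04]]' --grip '[0.1,0.1,0.1,0.1,0.1]'

```text
time: 19.35
ee_pos: [0.4556, 0.0992, 0.0699]
tcp_rot: [179.7, 0.0, 22.3]
wrist_force: [-11.7, -48.3, 12.9]
opening: 0.0226
grasp_force: 34.6
```

```bash
python3 -c "
from h import *
lever();plan((*target(1.65),.07),79.3-57.2)"
```

```text
r mm 84.87623531025977 th 1.611437161559638
t 19.35 pos [0.4556 0.0992 0.0699] rpy [1.7966e+02 3.0000e-02 2.2340e+01] F [-11.7 -48.3  12.9] open 0.0226 grip 34.6 q [12.0, -6.0, -21.0, 75.0, -0.0, 170.0] 
 first twist [0.0059 0.0005 0.0043] then offset cm [ 0.184 -0.271 -0.007]
```

The lever is at its end stop (1.61 rad, force risen). I open and rise, then check.

Call:
move_arm --offset '[[0,0,0],[0,0,0],[0,0,0],[0,0,0],[0,0,-2]]' --twist '[[0,0,0],[0,0,0],[0,0,0],[0,0,0],[0,0,0]]' --grip '[0.5,0.7,0.8,0.8,0.8]'

```text
time: 19.85
ee_pos: [0.4546, 0.1009, 0.0869]
tcp_rot: [180.0, 0.1, 22.6]
wrist_force: [0.4, 0.1, -0.2]
opening: 0.0684
grasp_force: 0.0
```

Call:
move_arm --offset '[[0,0,-3],[0,0,-4],[0,0,-4],[0,0,-4],[0,0,-4]]' --twist '[[0,0,0],[0,0,0],[0,0,0],[0,0,0],[0,0,0]]' --grip '[0.8,0.8,0.8,0.8,0.8]'

```text
time: 20.35
ee_pos: [0.4554, 0.1012, 0.2805]
tcp_rot: [180.0, -0.1, 22.6]
wrist_force: [1.2, -0.1, 1.3]
opening: 0.0681
grasp_force: 0.0
```

Call:
move_arm --offset '[[0,0,-2],[0,0,0],[0,0,0]]' --twist '[[0,0,0],[0,0,0],[0,0,0]]' --grip '[0.8,0.8,0.8]'

```text
time: 20.65
ee_pos: [0.4557, 0.1013, 0.2985]
tcp_rot: [180.0, -0.1, 22.6]
wrist_force: [-0.0, 0.1, -1.0]
opening: 0.0684
grasp_force: 0.0
```

```bash
python3 - <<'E'
from h import *
o=bot.get_obs();p=viewer.camera("wrist");T=camT(p,o);save(p,"w7.png")
print(o["time"],o["ee_pos"],o["wrist_force"].round(1))
X=cloud(p,T)
k=(abs(X[...,0]-.455)<.05)&(abs(X[...,1]-.097)<.05)&(X[...,2]>.064)&(X[...,2]<.085)
P=X[k];mid=((P.min(0)+P.max(0))/2)[:2];d=mid-[.5383,.08];print("knob",mid,"th",np.arctan2(-d[0],-d[1])-np.radians(10.75))
a=np.radians(-10.75);Rv=np.array([[np.cos(a),-np.sin(a)],[np.sin(a),np.cos(a)]])
r,z,m=blankpose(p,T,(.56,.2),.075);print(r,z,"in vise mm",Rv.T@(r[0]-[.5603,.1956])*1000)
E
```

```text
20.65 [0.45573943 0.10127531 0.2985049 ] [-0.   0.1 -1. ]
knob [0.45535376 0.09846162] th 1.6021768813130728
(array([0.5594, 0.1981]), 49.5, 129.5, -12.04) 0.03525745239618017 in vise mm [-1.35051545  2.28825436]
```

View pics/w7.png

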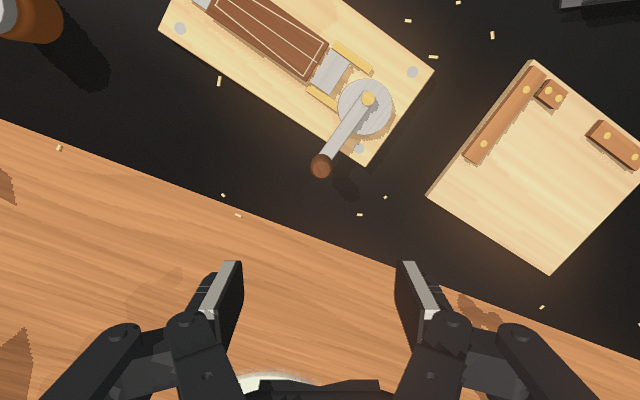

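The picture shows the lever swung fully over with its knob at (321,166), measured at 1.60 rad. The dog at (332,73) is against the blank at (268,30), and the gripper is clear. I hand in.

```bash
python3 -c "
from workcell import bot
print(bot.job_done())"
```

```text
the job is handed in; nothing more can be done
None
```

The job is handed in, verdict not shown: the blank was slid home into the corner, moved to the planing board and clamped with the cam lever at its end stop (measured 1.60 rad), and the gripper ended clear.

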